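# Load a coral dish under the viewer's sprung amber lid

### The job

Load the glass dish into the blue-light viewer: with one fingertip press down the ribbed thumb plate beside the lid and keep the amber lid held open, and with the other fingertip push the dish along the bed, under the open lid, fully home against the back stop. Then come away so that the lid springs shut over the dish. Only push the dish: do not pick it up or tip it, and leave the cup, the jar and the magnifier alone.

Things in the scene. Friction and masses are not known exactly. Their poses are not given: they have to be found in the camera images.
- viewer: Blue-light viewer fixed to the bench, housing 235 mm long (x -125 to 110 mm), 175 mm wide (y -90 to 85). Origin on the bench below the middle of the bay's mouth; +x: the way the dish is pushed, +y: towards the thumb plate, z up. White bed 45 mm above the bench, y -85 to 41 mm; from y 41 to 85 only a step 26 mm high. All coordinates in these notes are in this frame, in mm.
- apron (a point): Middle of the loading apron, viewer frame (-62, 0, 45): black strip of the bed in front of the mouth, x -123 to 0, between guide rails 5 mm high, inner faces at y = +-27.5. Right of it on the bed: a dimmer knob 12 mm high, 22 mm across, at (-45, -58) and a flat switch at (-85, -58).
- mouth (a point): Middle of the bay's mouth at bed height, viewer frame (0, 0, 45). The shut lid's front skirt stands here, x 0 to 3. The bay behind it runs to x = 61, inner faces of its walls at y = +-28.5, walls 15 to 17 mm high, with the back stop across its end (face at x = 61). An electronics block 21 mm high stands behind x = 85.
- seat (a point): Where the middle of the dish's underside is when the dish is home against the back stop: viewer frame (36, 0, 45). The dish's rear edge is then at x = 11.
- lid (a joint): Angle of the amber lid, rad: 0 shut, grows as it opens, stop at 1.42. A clear amber plate 64 mm wide over the bay, on a steel shaft 8 mm thick along x (x -119 to 81) at y = 35, z = 64. A spring shuts it; it never stays open by itself. The free edge on the -y side swings up and over to +y, so the open lid leans over the +y half of the bay.
- skirt (a point): Middle of the lower edge of the lid's front skirt; moves with the lid. Shut, the skirt closes the mouth (y -26 to 26, down to 2 mm above the bed); the dish passes below it from about 0.85 rad. At 1.05 rad its lower edge slopes from 18 mm above the bed at y = 16 to 63 mm at y = -10: a fingertip reaches 11 mm into the mouth below it if the finger leans back out of the mouth.
- thumb_plate: Ribbed metal plate 3 mm thick, 172 mm long (x -112 to 60), on the lid shaft's +y side, from 13 to 38 mm from the shaft's axis; turns with the lid (0.02 rad play). Its mid-plane runs through that axis and rises outwards by (0.524 - lid) rad: uphill when shut, downhill when open. Pressed down anywhere (2 to 6 N) it opens the lid; a fingertip can slide along it. Origin on the shaft's axis at x = 0.
- dish: Round lidded glass dish 50 mm across, 14 mm high, about 60 g, with a coral fragment on a white disc inside. Starts upright on the loading apron in front of the shut lid. Origin: middle of its underside. Slides easily.
- sample_cup: White plastic cup 68 mm across the rim, 65 mm high, beside the viewer. Origin: middle of its underside. Leave alone.
- reagent_jar: Closed amber jar 48 mm across, 70 mm high, beside the viewer. Origin: middle of its underside. Leave alone.
- magnifier: Hand magnifier lying flat beside the viewer, 121 mm long along its x (from -50 to +71 mm), 52 mm wide, 8 mm high. Leave alone.
- bed_edge (a point): Point on the bed's left edge beside the thumb plate, viewer frame (-26, 41, 45). Lid shut: the plate's outer edge is at y = 68, 38 mm above the bed, its middle (y = 57) 33 mm above. Fingertip on the plate at y = 57: lid 0.8 at about 14 mm above the bed, 1.0 at 8 mm, 1.05 at 6 mm, 1.15 at 3 mm. The plate comes down past this edge with room below.
There are look-alikes about, which are no part of the job. Leave any black or red look-alike of the dish alone.

How it is judged:
On the way, in this order (a step that is already met when the one before it is completed fails the run):
1. a finger holds the lid well open by its thumb plate while the dish is still in front of the mouth (value of joint lid above 0.8 rad and contact force between the fingers and thumb_plate above 0.3 N and x of dish in the frame of mouth below -0.01 m), for 0.1 s.
2. with the lid still held open by the thumb plate, the other finger pushes the dish in under it (value of joint lid above 0.8 rad and contact force between the fingers and thumb_plate above 0.3 N and contact force between the fingers and dish above 0.02 N and x of dish in the frame of mouth above 0 m), for 0.05 s.
At the end, for the whole second after the job is handed in: The dish lies flat in the bay within 5 mm of the back stop, at rest, and the lid has sprung shut over it (below 0.06 rad) (x of dish in the frame of seat between -0.005 and 0.004 m and y of dish in the frame of seat between -0.006 and 0.006 m and z of dish in the frame of seat between -0.004 and 0.004 m and angle between dish's own z axis and vertical below 0.1 rad and linear speed of dish below 0.01 m/s and value of joint lid below 0.06 rad); the robot touches nothing.
It fails at once if the dish is lifted more than 8 mm off the bed or tipped (z of dish in the frame of mouth above 0.008 m or angle between dish's own z axis and vertical above 0.35 rad).
It fails at once if the dish is pushed off the bed (z of dish in the frame of mouth below -0.01 m).
It fails at once if the cup, the jar or the magnifier is moved (distance of any of sample_cup, reagent_jar, magnifier from where it was at the start of the episode above 0.015 m).
It also fails if it takes over 38 s, if anything falls off the work surface, if the arm or the gripper's body presses on something with over 40 N, if the wrist force passes 120 N, or if a joint passes its speed limit or range.

### The arm

A 6-joint arm with a two-finger parallel gripper is mounted at the origin on the work surface. World frame = base frame: x ahead of the robot, y to its left, z up, the work surface at z = 0. Lengths are in m, angles in rad, forces in N, time in s.
With the tool pointing down it reaches from about 0.35 to 0.925 m from the base axis. Payload 6.4 kg.
Tool frame: the origin (TCP) lies at the very end of the fingers, on their centre line; the grasp point (between the pads) lies 19 mm behind it (bot.grip_point_offset is the distance from the TCP to the grasp point, in m); z points along the fingers, y is the line along which they close (so a half turn about z gives the same grasp; the last joint's range is limited). The gripper opens to 94 mm and grips with 3 to 60 N. Pads are 16 mm wide; open, the fingers measure 119 mm over their backs; the gripper's body (75 mm by 177 mm) begins 78 mm behind the grasp point.
Start: joints at [1.106, 0.245, 1.558, -0, 1.339, -0.174], TCP at [0.186, 0.623, 0.205] pointing down, gripper open.
Joint ranges: [-3.13, 3.13], [-1.02, 2.26], [0.13, 2.54], [-0.95, 4.09], [0.21, 2.88], [-2.74, 2.74]. Speed limits (rad/s): [2.57, 2.57, 3.14, 3.14, 3.14, 3.14].

### API

Orientations are given as a rotation vector (axis times angle).
In Python, from cell import bot gives the robot as it stands.
- The arm moves only by the tool move_arm, never from a script. Its argument "series" is text: rows parted by semicolons, each of 6 numbers parted by spaces: the shift along the tool's x, y, z in m, then the turn, a rotation vector about the tool's x, y, z in degrees. In form: x y z ax ay az; .... A call has 1 to 10 rows; each row shifts and turns the commanded pose from where the row before left it, along the tool's axes as they then stand; what a row does not reach is not made up. A row lasts 1/8 s, in which the tool goes at most 62.5 mm and 10.7 degrees, less where a joint would pass 70% of its speed; a pose out of reach is approached as far as the arm can. A call is refused whole if a number of a shift passes 0.0625 or a number of a turn 10.7, either way. A call with a gripper value outside its range is refused whole. "claw" is the closure, from 0 (fully open) to 1 (shut), set as the call begins (left out, the last holds). The fingers move at their own pace and stop on an object; "grip_force" is the grip in N (left out, the last holds). Time passes only in rows, so rows that do not move let the fingers close. It gives the time, the measured TCP pose, the force, the opening and the grip force at its end, in the units of the state.
- bot.state(): the state, without advancing time (a new reading comes with each control period).
- bot.read_camera(name): name is "scene" or "top" or "wrist"; returns the picture (420x560x3 uint8, red, green, blue); there is no depth.
- bot.camera_params(name): a dict with "fx", "fy", "cx", "cy" (pixels), "R" (3x3) and "t" (3): a world point X has camera coordinates R X + t; the wrist camera has in their place "mount" (4x4, takes a point from camera to tool coordinates, whose origin is the TCP and whose axes are the flange's). Camera axes: x right, y down, z forward; pixel columns grow to the right and rows downward; lengths in m; the calibration is good to about 2 mm. A picture is of the moment at which its call begins: read the wrist's pose just before it. camera_params takes no time and is no camera call.
- bot.finish_job(): hands the job in; it is judged then, once.
The state is a dict: "time": time; "joint_positions": joint angles; "dq": joint speeds; "joint_efforts": joint torques, N m; "tool_pos": TCP position; "ee_rot": TCP orientation; "force": force on the tool from outside, world axes, zero at the start; "moment": the same for the moment, N m; "finger_gap": finger opening in m; "grip_force": force on a finger pad.
Only numpy, scipy, OpenCV 4.12 (cv2) and the standard library are available. Lean on these libraries where they do the work, as an engineer would, in place of code of your own. Each camera call takes 0.05 s, during which the arm holds its last target. There are 200 camera calls.

## Working session

There is one attempt and no reset: what is moved stays moved. The work goes in short steps, Python scripts to look and compute and a tool call to move; the robot and the scene stay as the last step left them, time stands still between calls to the robot, and variables do not carry over. Pictures are saved under pics/ and viewed, at most 10 in all, crops included, and the job is handed in when it is done.

Besides the shell and the picture viewer there is one more tool, called in YAML: its name, and indented under it one key for each argument. move_arm: Moves the arm, as the interface text tells. Its arguments: {"type":"object","properties":{"series":{"type":"string"},"claw":{"type":"number"},"grip_force":{"type":"number"}},"required":["series"]}

```bash
mkdir -p pics; ls
python3 - <<'E'
from cell import bot
import cv2,numpy as np
for n in("top","scene"):
    im=bot.read_camera(n); cv2.imwrite(f"pics/{n}0.png",im[:,:,::-1]); p=bot.camera_params(n); print(n,{k:np.round(v,4).tolist() for k,v in p.items()})
p=bot.camera_params("wrist");print({k:np.round(v,4).tolist() for k,v in p.items()})
print(bot.state())
E
```

```text
pics
top {'fx': 464.4754, 'fy': 464.4754, 'cx': 277.7887, 'cy': 211.0016, 'R': [[-0.0176, -0.9993, 0.0326], [-0.9835, 0.0115, -0.1806], [0.1801, -0.0352, -0.983]], 't': [-0.0006, 0.5719, 1.0064]}
scene {'fx': 385.4697, 'fy': 385.4697, 'cx': 270.2437, 'cy': 207.2551, 'R': [[0.0041, 1.0, 0.0065], [0.7503, 0.0012, -0.6611], [-0.6611, 0.0076, -0.7503]], 't': [-0.0119, -0.374, 1.3843]}
{'fx': 330.3608, 'fy': 330.3608, 'cx': 282.4245, 'cy': 219.809, 'mount': [[-0.0009, -0.9583, -0.2857, 0.0832], [1.0, -0.0005, -0.0017, -0.0003], [0.0015, -0.2857, 0.9583, -0.1791], [0.0, 0.0, 0.0, 1.0]]}
{'time': 0.1, 'joint_positions': array([ 1.10590491e+00,  2.45733733e-01,  1.55887380e+00, -5.20052094e-05,
        1.33869627e+00, -1.74099544e-01]), 'dq': array([ 0.00084024, -0.00304848, -0.00341723,  0.00084942,  0.00367017,
        0.00161849]), 'joint_efforts': array([ 4.46313588e-04, -4.16912556e+01, -3.15525770e+01,  6.86888024e-02,
        3.09591566e-02, -6.58378985e-05]), 'tool_pos': array([0.18612562, 0.62222163, 0.20447211]), 'ee_rot': array([-4.55077422e-01, -3.10796195e+00,  2.57640316e-03]), 'force': array([0.9611984 , 0.08292083, 0.05619104]), 'moment': array([-0.04422291, -0.02589551,  0.02039563]), 'grip_force': 0.0, 'finger_gap': 0.0936906765251282}
```

View pics/top0.png

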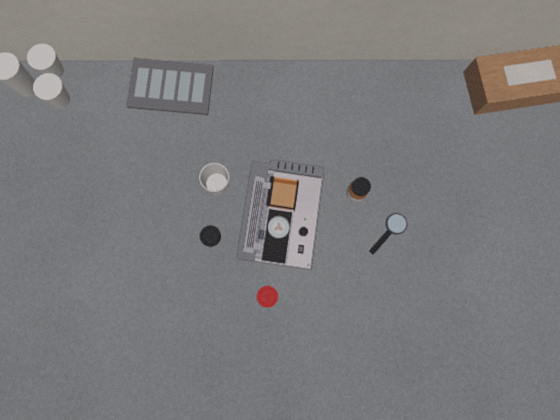

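View pics/scene0.png

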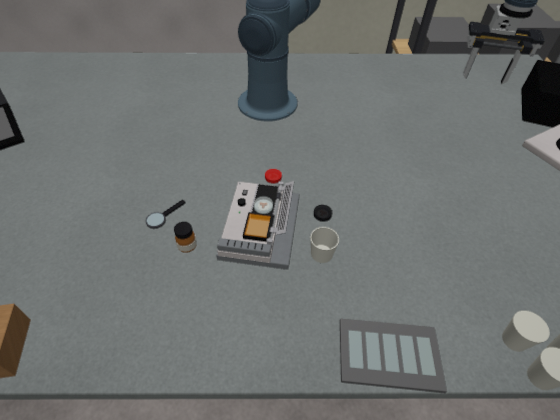

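The top view shows the viewer around (283,215) px with its mouth facing the robot and the lid at (283,193). The dish is at (278,227), the thumb plate at (255,215) on the left, the cup at (215,180), and the jar at (360,188). I'll zoom in to get exact corners.

Run:
```python
import cv2
im=cv2.imread("pics/top0.png")[152:276,200:340]
cv2.imwrite("pics/topz.png",cv2.resize(im,(672,595),interpolation=cv2.INTER_CUBIC))
```

```text
(no output)
```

View pics/topz.png

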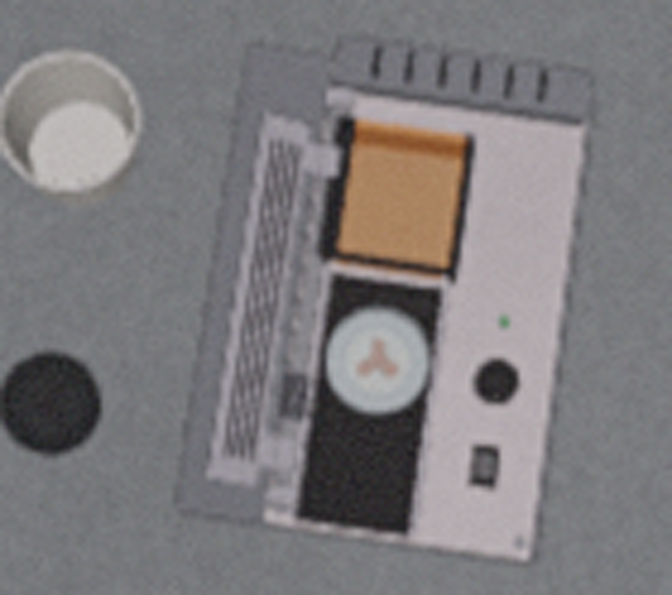

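```bash
cat > h.py <<'E'
import numpy as np
from scipy.optimize import least_squares
from scipy.spatial.transform import Rotation as Ro
def proj(X,p):
    c=X@np.array(p["R"]).T+p["t"]; return np.c_[p["fx"]*c[:,0]/c[:,2]+p["cx"],p["fy"]*c[:,1]/c[:,2]+p["cy"]]
def V2W(v,V):
    c,s=np.cos(v[2]),np.sin(v[2]);V=np.atleast_2d(V)
    return np.c_[v[0]+c*V[:,0]-s*V[:,1],v[1]+s*V[:,0]+c*V[:,1],V[:,2]]
def ray(px,p,z):
    d=np.array([(px[0]-p["cx"])/p["fx"],(px[1]-p["cy"])/p["fy"],1]);R=np.array(p["R"]);C=-R.T@p["t"];d=R.T@d
    return C+d*(z-C[2])/d[2]
def W2V(v,W):
    c,s=np.cos(v[2]),np.sin(v[2]);d=np.array(W[:2])-v[:2];return np.array([c*d[0]+s*d[1],-s*d[0]+c*d[1]])
E
python3 - <<'E'
from h import *
from cell import bot
p=bot.camera_params("top")
D=[(-123,27.5,45,298,520),(-123,-27.5,45,408,533),(-125,41,45,265,520),(-45,-58,57,496,381),(-85,-58,46,484,466),(-125,85,26,177,515),(110,85,26,248,42),(-112,67.9,83,208,475),(60,67.9,83,268,116),(-125,-90,45,531,560)]
D=np.array(D,float);M=D[:,:3]/1e3;px=D[:,3:]/4.8+[200,152]-0.4
r=least_squares(lambda v:(proj(V2W(v,M),p)-px).ravel(),[.5,0,-.1],loss="soft_l1")
v=r.x;print(v);print(np.round((proj(V2W(v,M),p)-px),1).tolist())
d=ray(np.array([378,361])/4.8+[200,152]-.4,p,.059);print("dish",d,W2V(v,d))
for n,c,z in(("cup",(66,122),.065),("black",(48,402),.01)):
    d=ray(np.array(c)/4.8+[200,152],p,z);print(n,d,W2V(v,d))
for n,c,z in(("red",(267,296),.01),("jar",(361,185),.07)):
    d=ray(c,p,z);print(n,d,W2V(v,d))
np.save("v.npy",v)
E
```

```text
[ 0.57856105 -0.01556747 -0.1587973 ]
[[-0.9, 0.1], [0.4, 0.9], [-0.1, 0.1], [0.4, -0.2], [0.2, 0.1], [-0.7, -0.9], [0.0, -0.3], [0.1, 0.5], [-0.6, -0.7], [2.1, 0.2]]
dish [ 0.5343947  -0.00940328  0.059     ] [-0.04458541 -0.00089742]
cup [0.64867451 0.13553128 0.065     ] [0.04533795 0.16028475]
black [0.52259471 0.14899443 0.01      ] [-0.08128448  0.15364142]
red [0.3817595  0.01770517 0.01      ] [-0.19958686  0.00173364]
jar [ 0.62651006 -0.19897738  0.07      ] [ 0.07634848 -0.17352007]
```

```bash
cat >> h.py <<'E'
th=np.radians(22)
def goal(v):
    c,s=np.cos(v[2]),np.sin(v[2]);X=np.array([c,s,0]);Y=np.array([-s,c,0]);Z=np.array([0,0,1.])
    z=np.sin(th)*X-np.cos(th)*Z;return np.c_[np.cross(Y,z),Y,z]
def rep(bot,tgt=None):
    v=np.load("v.npy");s=bot.state();R=Ro.from_rotvec(s["ee_rot"]);G=goal(v)
    print("t",round(s["time"],2),"V mm",np.round(1e3*np.r_[W2V(v,s["tool_pos"]),s["tool_pos"][2]],1),"gap",round(s["finger_gap"],4),"F",np.round(s["force"],1))
    print("turn deg",np.round(np.degrees((R.inv()*Ro.from_matrix(G)).as_rotvec()),2))
    if tgt is not None:
        d=V2W(v,np.array(tgt)/1e3)[0]-s["tool_pos"]
        print("shift tool mm, now",np.round(1e3*R.inv().apply(d),1),"at goal rot",np.round(1e3*G.T@d,1))
E
python3 - <<'E'
from h import *
from cell import bot
rep(bot,(-90,26,140))
E
```

```text
t 0.1 V mm [-488.4  567.7  204.5] gap 0.0937 F [1.  0.1 0.1]
turn deg [ -1.55 -21.99  -7.45]
shift tool mm, now [-466.2 -484.5   65.2] at goal rot [-345.2 -541.7  209. ]
```

move_arm:
  series: "0 0 0 -0.5 -7.3 -2.5; 0 0 0 -0.5 -7.3 -2.5; 0 0 0 -0.5 -7.3 -2.5; -0.029 -0.045 0.017 0 0 0; -0.029 -0.045 0.017 0 0 0; -0.029 -0.045 0.017 0 0 0; -0.029 -0.045 0.017 0 0 0; -0.029 -0.045 0.017 0 0 0; -0.029 -0.045 0.017 0 0 0; -0.029 -0.045 0.017 0 0 0"
  claw: 0.49

```text
time: 1.35
tool_pos: [0.3669, 0.2734, 0.1703]
ee_rot: [0.217, 2.751, -0.041]
force: [0.6, 0.6, -0.0]
finger_gap: 0.0483
grip_force: 0.0
```

```bash
python3 -c "
from h import *
from cell import bot
rep(bot,(-90,26,140))"
```

```text
t 1.35 V mm [-254.7  251.9  170.3] gap 0.0483 F [ 0.6  0.6 -0. ]
turn deg [ 0.07 -0.05  0.06]
shift tool mm, now [-141.2 -226.1   89.4] at goal rot [-141.4 -225.9   89.8]
```

move_arm:
  series: "-0.028 -0.045 0.018 0 0 0; -0.028 -0.045 0.018 0 0 0; -0.028 -0.045 0.018 0 0 0; -0.028 -0.045 0.018 0 0 0; -0.028 -0.045 0.018 0 0 0; 0 0 0 0 0 0; 0 0 0 0 0 0"

```text
time: 2.22
tool_pos: [0.4921, 0.0273, 0.1388]
ee_rot: [0.219, 2.752, -0.041]
force: [-0.2, -0.3, 0.0]
finger_gap: 0.0475
grip_force: 0.0
```

Run:
```python
from h import *
from cell import bot
import cv2
rep(bot,(-90,26,100))
cv2.imwrite("pics/w1.png",bot.read_camera("wrist")[:,:,::-1])
s=bot.state();v=np.load("v.npy");m=np.array(bot.camera_params("wrist")["mount"]);p=bot.camera_params("wrist")
T=np.eye(4);T[:3,:3]=Ro.from_rotvec(s["ee_rot"]).as_matrix();T[:3,3]=s["tool_pos"]
E=np.linalg.inv(T@m);q=dict(p,R=E[:3,:3],t=E[:3,3])
P=np.array([(-123,27.5,45),(-123,-27.5,45),(-45,-58,57),(0,27.5,45),(0,-27.5,45),(-125,85,26),(-112,67.9,83),(60,67.9,83),(-44.6,-.9,59),(-85,-58,46)])/1e3
print(np.round(proj(V2W(v,P),q)).tolist())
```

```text
t 2.23 V mm [-92.2  28.7 138.8] gap 0.0475 F [-0.2 -0.3  0. ]
turn deg [ 0.06 -0.13 -0.01]
shift tool mm, now [12.4 -2.7 36.8] at goal rot [12.5 -2.7 36.8]
[[281.0, 149.0], [208.0, 149.0], [183.0, 237.0], [281.0, 263.0], [226.0, 263.0], [353.0, 136.0], [340.0, 189.0], [321.0, 332.0], [249.0, 239.0], [177.0, 191.0]]
```

View pics/w1.png

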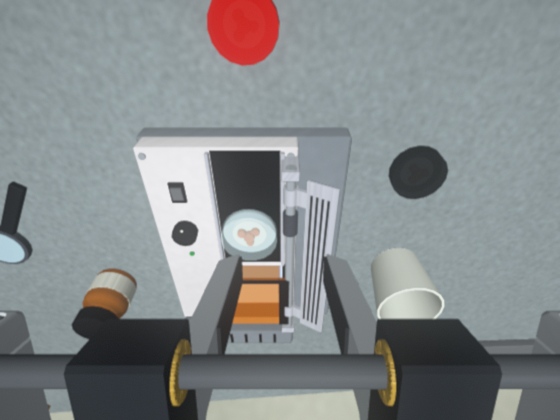

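The wrist view confirms the fit: apron corners at (280,150) and (210,150), knob at (185,233) and plate corner at (335,187) are all within about 4 px of prediction. I'll lower to just above the plate, then press.

move_arm:
  series: "0.006 -0.0014 0.017 0 0 0; 0.006 -0.0013 0.017 0 0 0; 0.006 0 0.0167 0 0 0; 0 0 0 0 0 0; 0.0024 0 0.0058 0 0 0; 0.0024 0 0.0058 0 0 0; 0.0024 0 0.0058 0 0 0; 0.0022 0 0.0058 0 0 0; 0 0 0 0 0 0"

```text
time: 3.4
tool_pos: [0.495, 0.024, 0.0607]
ee_rot: [0.219, 2.75, -0.041]
force: [1.5, 2.4, 3.0]
finger_gap: 0.0481
grip_force: 2.1
```

Run:
```python
from h import *
from cell import bot
import cv2
rep(bot,(-90,26,53))
a=bot.read_camera("wrist")[:,:,::-1]
cv2.imwrite("pics/w2.png",a[120:400,120:440])
```

```text
t 3.4 V mm [-88.8  25.8  60.7] gap 0.0481 F [1.5 2.4 3. ]
turn deg [0.05 0.01 0.  ]
shift tool mm, now [4.  0.2 6.6] at goal rot [4.  0.2 6.6]
```

View pics/w2.png

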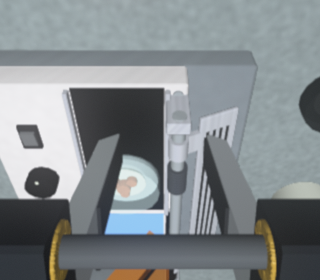

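The lid is opening and the wrist reads about 3 N. Both tips are behind the dish, so I'll press further.

move_arm:
  series: "0.001 0 0.0017 0 0 0; 0.001 0 0.0017 0 0 0; 0.001 0 0.0016 0 0 0; 0.001 0 0.0016 0 0 0; 0 0 0 0 0 0"

```text
time: 4.08
tool_pos: [0.4932, 0.0242, 0.0529]
ee_rot: [0.218, 2.751, -0.041]
force: [0.5, 1.1, 4.4]
finger_gap: 0.0478
grip_force: 1.9
```

Run:
```python
from h import *
from cell import bot
import cv2
rep(bot,(-50,26,53))
a=bot.read_camera("top")[152:276,200:340,::-1]; b=bot.read_camera("scene")[150:280,200:340,::-1]
cv2.imwrite("pics/c3.png",np.hstack([cv2.resize(a,(390,345)),cv2.resize(b,(390,345))]))
```

```text
t 4.08 V mm [-90.6  25.8  52.9] gap 0.0478 F [0.5 1.1 4.4]
turn deg [ 0.05 -0.06  0.02]
shift tool mm, now [-37.7   0.2  15.1] at goal rot [-37.7   0.2  15.1]
```

View pics/c3.png

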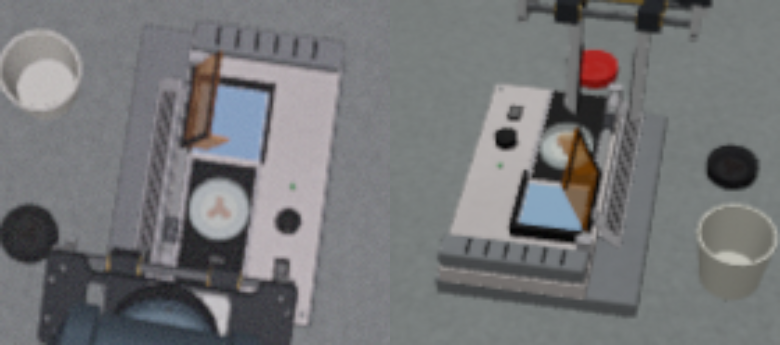

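The lid is well open (about 1.2 rad by eye), with the dish still ahead of the fingers on the apron. Now I'll push along +x.

move_arm:
  series: "-0.0046 0 0.0019 0 0 0; -0.0046 0 0.0019 0 0 0; -0.0046 0 0.0019 0 0 0; -0.0046 0 0.0019 0 0 0; -0.0046 0 0.0019 0 0 0; -0.0046 0 0.0019 0 0 0; -0.0046 0 0.0018 0 0 0; -0.0046 0 0.0018 0 0 0; -0.0046 0 0.0019 0 0 0; -0.0046 0 0.0019 0 0 0"

```text
time: 5.42
tool_pos: [0.5426, 0.0165, 0.0527]
ee_rot: [0.218, 2.751, -0.041]
force: [-3.6, 3.0, 2.6]
finger_gap: 0.0481
grip_force: 2.1
```

Run:
```python
from h import *
from cell import bot
rep(bot,(-10,26,52.5))
```

```text
t 5.42 V mm [-40.6  26.   52.7] gap 0.0481 F [-3.6  3.   2.6]
turn deg [ 0.06 -0.06  0.02]
shift tool mm, now [-28.3   0.   11.6] at goal rot [-28.3   0.   11.6]
```

move_arm:
  series: "-0.004 0 0.0016 0 0 0; -0.004 0 0.0016 0 0 0; -0.004 0 0.0017 0 0 0; -0.004 0 0.0016 0 0 0; -0.004 0 0.0017 0 0 0; -0.004 0 0.0016 0 0 0; -0.004 0 0.0016 0 0 0"

```text
time: 6.3
tool_pos: [0.5724, 0.0118, 0.0525]
ee_rot: [0.218, 2.751, -0.041]
force: [-2.4, 3.1, 2.2]
finger_gap: 0.048
grip_force: 2.0
```

Run:
```python
from h import *
from cell import bot
import cv2
rep(bot,(2.5,26,52.5))
a=bot.read_camera("top")[152:276,200:340,::-1]; b=bot.read_camera("scene")[150:280,200:340,::-1]
cv2.imwrite("pics/c4.png",np.hstack([cv2.resize(a,(390,345)),cv2.resize(b,(390,345))]))
```

```text
t 6.3 V mm [-10.4  26.   52.5] gap 0.048 F [-2.4  3.1  2.2]
turn deg [ 0.06 -0.07  0.02]
shift tool mm, now [-12.   -0.    4.8] at goal rot [-12.   -0.    4.8]
```

View pics/c4.png

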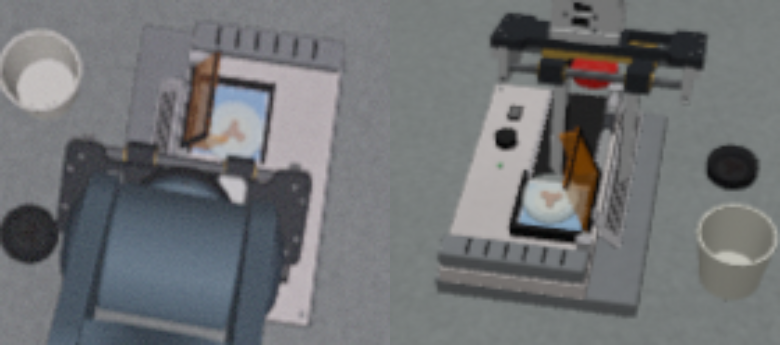

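The dish is in the bay under the open lid. I'll make the last few millimetres slowly and watch the force.

move_arm:
  series: "-0.0019 0 0.0008 0 0 0; -0.0019 0 0.0008 0 0 0; -0.0019 0 0.0007 0 0 0; -0.0019 0 0.0008 0 0 0; -0.0019 0 0.0007 0 0 0; -0.0014 0 0.0006 0 0 0; 0 0 0 0 0 0"

```text
time: 7.28
tool_pos: [0.584, 0.0099, 0.0527]
ee_rot: [0.218, 2.75, -0.041]
force: [-1.5, 2.6, 1.7]
finger_gap: 0.0478
grip_force: 1.9
```

Run:
```python
from h import *
from cell import bot
rep(bot,(3,26,52.5))
for n in("top","scene"):
    import cv2
    cv2.imwrite(f"pics/{n}5.png",bot.read_camera(n)[:,:,::-1])
a=cv2.imread("pics/top5.png")[160:230,250:320];b=cv2.imread("pics/scene5.png")[190:260,220:290]
cv2.imwrite("pics/c5.png",np.hstack([cv2.resize(a,(400,400),interpolation=2),cv2.resize(b,(400,400),interpolation=2)]))
```

```text
t 7.28 V mm [ 1.4 26.  52.7] gap 0.0478 F [-1.5  2.6  1.7]
turn deg [ 0.06 -0.03  0.01]
shift tool mm, now [-1.4 -0.   0.8] at goal rot [-1.4 -0.   0.8]
```

View pics/c5.png

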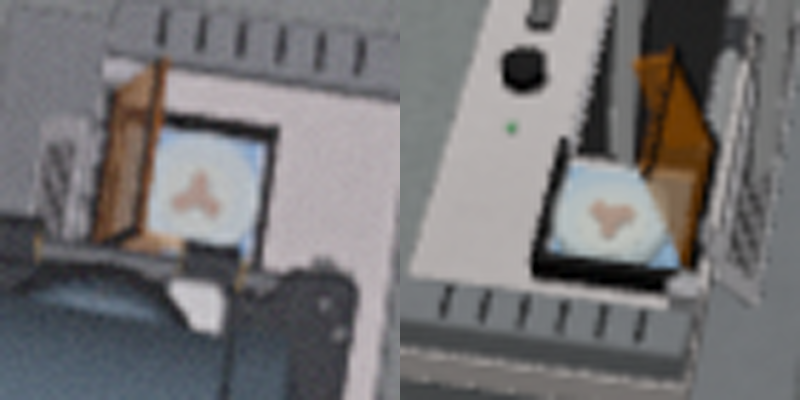

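The dish is within a few mm of the back stop and the force hasn't risen yet. I'll creep to contact.

move_arm:
  series: "-0.0009 0 0.0004 0 0 0; 0 0 0 0 0 0; -0.0009 0 0.0004 0 0 0; 0 0 0 0 0 0"

```text
time: 7.88
tool_pos: [0.5857, 0.0096, 0.0525]
ee_rot: [0.218, 2.751, -0.041]
force: [-1.5, 2.5, 2.3]
finger_gap: 0.048
grip_force: 2.0
```

move_arm:
  series: "-0.0009 0 0.0004 0 0 0; 0 0 0 0 0 0"

```text
time: 8.12
tool_pos: [0.5864, 0.0095, 0.0523]
ee_rot: [0.218, 2.752, -0.041]
force: [-4.0, 2.0, 4.1]
finger_gap: 0.0479
grip_force: 2.9
```

Contact at viewer x≈3.9, with Fx falling from -1.5 to -4 N, so the dish is home. Next I'll withdraw along -x, then lift.

move_arm:
  series: "0.0046 0 -0.0019 0 0 0; 0.0093 0 -0.0038 0 0 0; 0.0093 0 -0.0037 0 0 0; 0.0093 0 -0.0038 0 0 0; 0.0093 0 -0.0037 0 0 0; 0 0 0 0 0 0; -0.003 0 -0.0074 0 0 0; -0.003 0 -0.0074 0 0 0; -0.003 0 -0.0074 0 0 0; -0.003 0 -0.0074 0 0 0"

```text
time: 9.38
tool_pos: [0.5421, 0.0162, 0.0848]
ee_rot: [0.218, 2.751, -0.042]
force: [-0.5, 0.7, 0.7]
finger_gap: 0.048
grip_force: 0.0
```

move_arm:
  series: "0 0 -0.02 0 0 0; 0 0 -0.04 0 0 0; 0 0 -0.05 0 0 0; 0 0 -0.05 0 0 0; 0 0 -0.05 0 0 0; 0 0 -0.03 0 0 0; 0 0 0 0 0 0; 0 0 0 0 0 0"

```text
time: 10.38
tool_pos: [0.4532, 0.0304, 0.3052]
ee_rot: [0.219, 2.753, -0.041]
force: [0.5, -0.1, -0.1]
finger_gap: 0.0478
grip_force: 0.0
```

Run:
```python
from h import *
from cell import bot
import cv2
rep(bot)
for n in("top","scene"): cv2.imwrite(f"pics/{n}6.png",bot.read_camera(n)[:,:,::-1])
a=cv2.imread("pics/top6.png")[160:230,250:320];b=cv2.imread("pics/scene6.png")[190:260,220:290]
cv2.imwrite("pics/c6.png",np.hstack([cv2.resize(a,(400,400),interpolation=2),cv2.resize(b,(400,400),interpolation=2)]))
v=np.load("v.npy");C=V2W(v,[[.036,0,.059]])
for n,o,s in(("top",(250,160),0),("scene",(220,190),400)):
    print(n,(proj(C,bot.camera_params(n))-o)*400/70+[s,0])
```

```text
t 10.38 V mm [-131.1   25.6  305.2] gap 0.0478 F [ 0.5 -0.1 -0.1]
turn deg [ 0.05 -0.21  0.01]
top [[188.10717542 183.81443533]]
scene [[615.74937655 211.25801369]]
```

View pics/c6.png

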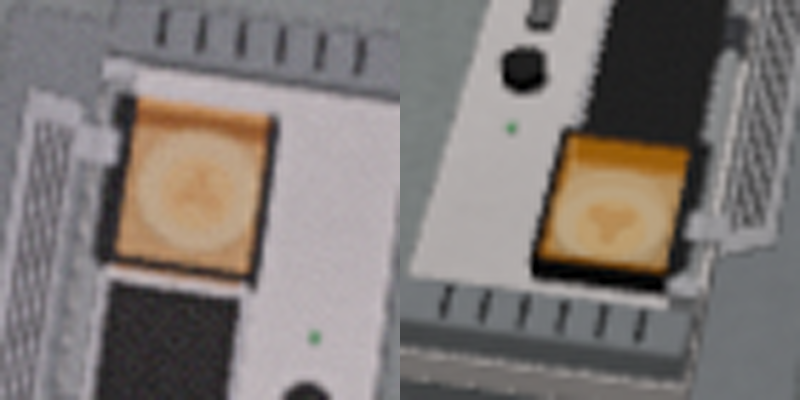

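The lid is shut flat over the dish. The dish centre is about (196,190) in the top view and (607,218) in the scene view. Both are within about 3 mm of the predicted seat, with opposite x errors, and I felt the back-stop contact. I'll hand it in.

```bash
python3 -c "
from cell import bot
print(bot.finish_job())"
```

```text
the job is handed in; nothing more can be done
None
```

The dish was pushed against the back stop, the lid has sprung shut over it, and the job is handed in at about 10.5 s; no verdict was returned, so success rests on my own force and camera checks.

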